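# Rock the ball sorter's gate to the open chute

## Task

The left outlet of the feeder-ball sorter is shut off, and three wooden balls are waiting at that end of its seesaw gate. With the fingertips press down the tab at the raised right-hand end (right as the robot sees it) until the gate has rocked fully over, so that all three balls roll down the right-hand chute into its pan, and leave the gate tipped that way. Let the balls roll by themselves without touching them, pick nothing up, and leave the bottle, jar and cup where they stand.

Things in the scene. Friction and masses are not known exactly. Their poses are not given: they have to be found in the camera images.
- sorter: Fixed ball sorter of steel sheet, 704 mm wide. Origin on the table under the gate's pivot; x points away from the robot (yaw within 0.35), y left, z up. Pivot axis along x, 125 mm up. At each side a chute (|y| 128 to 212 mm) falls to a square pan. A white plate shuts the left chute's mouth; the right (-y) is open. An empty infeed ramp rises from the gate's middle towards the robot to 218 mm high.
- gate (a joint): Tilt of the seesaw gate, an aluminium trough 240 mm long (along y), 52 mm wide, walls 20 mm high, pivoted in the middle. -0.22 (start): left end down, against its stop; 0 level; +0.22: right end down, stop. Light friction: 1 to 3 N on the tab rocks it; when empty it stays where it is left.
- gate_tab (a point): Centre of the top of the gate's right press tab: grey plate 62 (x) by 36 (y) by 5 mm on the trough's far side (away from the robot) near its right end, raised at the start. From the pivot point, in axes that tilt with the gate: x +58, y -100, z +15 mm; so 161 mm above the table at the start, 118 mm at the other stop. Free space above and below. A like tab is at the left end.
- pan (a point): Centre of the floor of the right-hand steel catch pan (inside 146 by 140 mm, floor about 28 mm and rim 82 mm above the table; sorter y -210 to -350 mm), where the balls must end.
- bottle: Bystander: white plastic bottle, 62 mm across, 150 mm tall with its cap; origin at the centre of its underside.
- jar: Bystander: amber glass jar, 68 mm across, 85 mm tall; origin at the centre of its underside.
- pot: Bystander: open steel cup, 90 mm across, 60 mm tall; origin at the centre of its underside.
- ball1: Wooden feeder ball, 40 mm across, about 30 g; origin at its centre. At the start it lies in the left half of the gate, against the shut-off plate.
- ball2: Wooden feeder ball, 40 mm across, about 30 g; origin at its centre. At the start it lies in the left half of the gate, second from the shut-off plate.
- ball3: Wooden feeder ball, 40 mm across, about 30 g; origin at its centre. At the start it lies in the left half of the gate, third, nearest the pivot.
Not all that is in view belongs to the job. What is shaped like the ball1 but turquoise is not meant.

How it is judged (in metres and radians):
On the way:
1. the gate is rocked over, right end down (value of joint gate above 0.17 rad), for 0.1 s.
At the end, for the whole second after the job is handed in: The gate is tipped right-end-down (joint above 0.17 of 0.22 rad) and all three balls lie inside the right-hand pan (value of joint gate above 0.17 rad and y of ball1 in the frame of sorter between -0.35 and -0.212 m and x of ball1 in the frame of sorter between -0.074 and 0.074 m and z of each of ball1, ball2, ball3 in the frame of sorter below 0.095 m and y of ball2 in the frame of sorter between -0.35 and -0.212 m and x of ball2 in the frame of sorter between -0.074 and 0.074 m and y of ball3 in the frame of sorter between -0.35 and -0.212 m and x of ball3 in the frame of sorter between -0.074 and 0.074 m); the robot touches nothing.
It fails at once if the robot touches a ball (contact force between any of the fingers, the arm and ball1 above 0.3 N or contact force between any of the fingers, the arm and ball2 above 0.3 N or contact force between any of the fingers, the arm and ball3 above 0.3 N).
It fails at once if a ball is lifted out of the sorter (height (world z) of any of ball1, ball2, ball3 above 0.23 m).
It fails at once if the bottle, jar or cup is moved by more than 20 mm (distance of any of bottle, jar, pot from where it was at the start of the episode above 0.02 m).
It also fails if it takes over 35 s, if anything falls off the work surface, if the arm or the gripper's body presses on something with over 40 N, if the wrist force passes 120 N, or if a joint passes its speed limit or range.

## Robot

A 6-joint arm with a two-finger parallel gripper is mounted at the origin on the work surface. World frame = base frame: x ahead of the robot, y to its left, z up, the work surface at z = 0. Lengths are in mm, angles in rad, forces in N, time in s.
With the tool pointing down it reaches from about 275 to 725 mm from the base axis. Payload 5.6 kg.
Tool frame: the origin (TCP) lies at the very end of the fingers, on their centre line; the grasp point (between the pads) lies 19 mm behind it; z points along the fingers, x is the direction in which the jaws open and shut, and the axes are right-handed (so a half turn about z gives the same grasp; the last joint's range is limited). The gripper opens to 85 mm and grips with 20 to 120 N. Pads are 22 mm wide; open, the fingers measure 114 mm over their backs; the gripper's body (76 mm by 85 mm) begins 54 mm behind the grasp point. The pads swing forward as they close: fully open they stand 13 mm farther back than shut.
Start: joints at [-1.015, 0.255, 0.108, 0, -1.424, -0.285], TCP at [147.146, -529.944, 206.583] pointing down, gripper open.
Joint ranges: [-2.95, 2.95], [-1.21, 1.97], [-1.09, 1.5], [-2.87, 1.71], [-2.94, -0.07], [-3.05, 3.05]. Speed limits (rad/s): [2.57, 2.57, 3.14, 3.14, 3.14, 3.14].

## Interface

Orientations are given as a 3x3 rotation matrix whose columns are the frame's x, y, z axes.
In Python, from rig import r gives the robot as it stands.
- The arm moves only by the tool drive_tool, never from a script. Its argument "plan" is a list of rows, each a list of 6 numbers: the shift along the world's x, y, z in units of 50 mm (1.0 is 50 mm), then the turn, a rotation vector about the world's x, y, z in units of 8 degrees (1.0 is 8 degrees). A call has 1 to 8 rows; each row is the pose to reach, as a shift and turn from the pose commanded when the call began; what a row does not reach only later rows make up. A row lasts 1/10 s, in which the tool goes at most 50 mm and 8.59 degrees, less where a joint would pass 70% of its speed; a pose out of reach is approached as far as the arm can. A call with a gripper value outside its range is refused whole. "jaw" is the opening, from -1 (shut) to 1 (fully open), so that 0 is half open, set as the call begins (left out, the last holds). The fingers move at their own pace and stop on an object; the grip force is fixed at half the most. Time passes only in rows, so rows that repeat a pose let the fingers close. It gives the time, the measured TCP pose, the force and the opening at its end, in the units of the state.
- r.get_obs(): the state, without advancing time (a new reading comes with each control period).
- r.grab_frame(name): name is "scene" or "top" or "wrist"; returns the picture (480x640x3 uint8, red, green, blue); there is no depth.
- r.calibration(name): a dict with "fovy" (degrees; the focal length in pixels is half the picture's height over the tangent of half this angle, whatever the lens; pixels are square), "cx", "cy" (the principal point, pixels), "dist_coeffs" ([k1, k2, p1, p2, k3] as OpenCV has them; the pictures are not rectified), "world_from_camera" (4x4, takes a point from camera to world coordinates); the wrist camera has in their place "T_tool_cam" (4x4, takes a point from camera to tool coordinates, whose origin is the TCP and whose axes are the tool frame's). Camera axes: x right, y down, z forward; pixel columns grow to the right and rows downward; lengths in mm; the calibration is good to about 2 mm. A picture is of the moment at which its call begins: read the wrist's pose just before it. calibration takes no time and is no camera call.
- r.sign_off(): hands the job in, once; it reports no verdict.
Trained networks look in the newest picture that a camera, given by its name, has taken for a name from the list of things; names that differ only in an ending like _2 or _b are one class to them, and where a whole thing is asked for, a point or a joint stands for the part that bears it (a point fixed in the world has none). Each returns a list of dicts, best first, with "score" (0 to 1); they miss things now and then, are a little off and sometimes report something else, mostly with a low value. They report only what shows in the picture. A call takes as long as a camera call. They do not tell look-alikes from the thing itself.
- r.recognise(camera, label): "centre" ([column, row] in pixels, amid what is visible of it).
The state is a dict: "time_s": time; "qpos": joint angles; "qd": joint speeds; "joint_torque": joint torques, N m; "ee_pos": TCP position; "orientation": TCP orientation; "wrist_force": force on the tool from outside, world axes, zero at the start; "wrist_torque": the same for the moment, N m; "width": opening from 0.0 (shut) to 1.0 (fully open).
Only numpy, scipy, OpenCV 4.12 (cv2) and the standard library are available. Lean on these libraries where they do the work, as an engineer would, in place of code of your own. Each camera call takes 0.05 s, during which the arm holds its last target. There are 200 camera calls.

## Working session

There is one attempt and no reset: what is moved stays moved. The work goes in short steps, Python scripts to look and compute and a tool call to move; the robot and the scene stay as the last step left them, time stands still between calls to the robot, and variables do not carry over. Pictures are saved under pics/ and viewed, about 8 in all and at most 12, crops included, and the job is handed in when it is done.

Besides the shell and the picture viewer there is one more tool, called after "Emit:" as name(argument=value, ...) on one line, values as JSON. drive_tool: Moves the arm, as the interface text tells. Its arguments: {"type":"object","properties":{"plan":{"type":"array"},"jaw":{"type":"number"}},"required":["plan"]}

```bash
mkdir -p pics; cat > h.py <<'E'
import numpy as np,cv2
from rig import r
def K(n):
    c=r.calibration(n);f=240/np.tan(np.radians(c["fovy"])/2)
    return np.array([[f,0,c["cx"]],[0,f,c["cy"]],[0,0,1]]),np.array(c["dist_coeffs"],float),c
def ray(n,px):
    k,d,c=K(n);T=np.array(c["world_from_camera"])
    u=cv2.undistortPoints(np.array([[px]],float),k,d)[0,0]
    return T[:3,3],T[:3,:3]@np.array([u[0],u[1],1])
def at_z(n,px,z):
    o,v=ray(n,px);return o+v*(z-o[2])/v[2]
def proj(n,P):
    k,d,c=K(n);T=np.linalg.inv(np.array(c["world_from_camera"]))
    return cv2.projectPoints(np.array(P,float).reshape(-1,3),cv2.Rodrigues(T[:3,:3])[0],T[:3,3],k,d)[0][:,0]
E
python3 - <<'E'
from h import *
for n in("top","scene"):
    cv2.imwrite(f"pics/{n}1.png",r.grab_frame(n)[:,:,::-1])
    print(n,np.round(r.calibration(n)["world_from_camera"],2).tolist())
    for l in("gate_tab","gate","sorter","ball1","bottle","jar","pot"):
        print(l,[(np.round(q["centre"]).tolist(),round(q["score"],2)) for q in r.recognise(n,l)[:5]])
o=r.get_obs();print(o["time_s"],o["ee_pos"],o["orientation"],o["width"])
E
```

```text
top [[0.0, -0.97, 0.24, 369.93], [-1.0, -0.0, -0.0, -5.06], [0.0, -0.24, -0.97, 945.8], [0.0, 0.0, 0.0, 1.0]]
gate_tab [([325.0, 249.0], 0.63)]
gate [([326.0, 250.0], 0.64)]
sorter [([309.0, 267.0], 0.75)]
ball1 [([259.0, 241.0], 0.95), ([140.0, 316.0], 0.87), ([285.0, 245.0], 0.83), ([245.0, 370.0], 0.63), ([240.0, 234.0], 0.59)]
bottle [([308.0, 179.0], 0.85)]
jar [([393.0, 348.0], 0.8)]
pot [([248.0, 164.0], 0.84)]
scene [[0.27, 0.56, -0.79, 1417.33], [0.96, -0.16, 0.21, -208.1], [-0.01, -0.81, -0.58, 747.6], [0.0, 0.0, 0.0, 1.0]]
gate_tab [([287.0, 224.0], 0.75)]
gate [([287.0, 225.0], 0.68)]
sorter [([290.0, 260.0], 0.76)]
ball1 [([335.0, 218.0], 0.65), ([314.0, 217.0], 0.56), ([354.0, 221.0], 0.53), ([412.0, 220.0], 0.46)]
bottle [([287.0, 224.0], 0.74), ([322.0, 301.0], 0.65)]
jar [([213.0, 220.0], 0.75)]
pot [([387.0, 313.0], 0.66)]
0.8 [ 147.16710339 -529.9489267   206.60255518] [[-2.67510811e-01  9.63554858e-01  4.38479375e-05]
 [ 9.63554858e-01  2.67510812e-01 -2.34271957e-05]
 [-3.43031856e-05  3.59828651e-05 -9.99999999e-01]] 0.9998114240262019
```

View pics/top1.png

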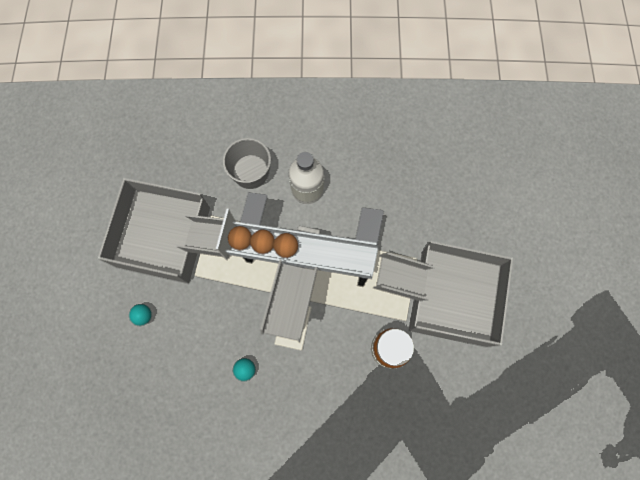

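View pics/scene1.png

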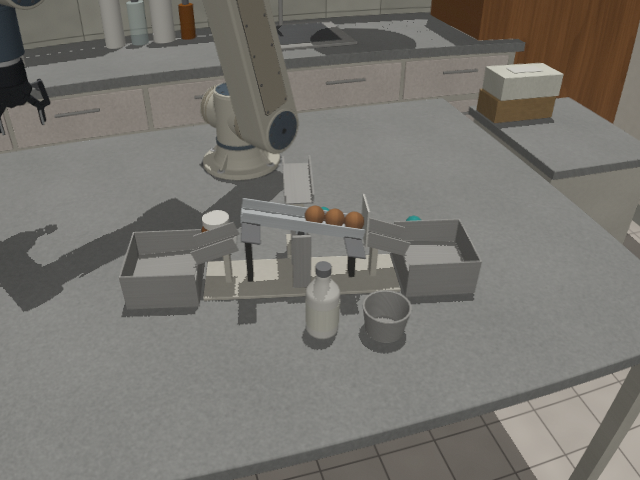

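Top view: the brown balls are at (240,238), (263,242) and (286,245). The turquoise look-alikes at (140,315) and (244,370) lie on the table, so they are not meant. The right press tab is at about (371,223) and the left one at (254,207). The right pan's rim corners are at about (428,243), (511,259), (500,344) and (412,326). The scene view confirms that the gate's right end (image left) is raised.

```bash
python3 - <<'E'
from h import *
R=np.array([at_z("top",p,82) for p in[(428,243),(511,259),(500,344),(412,326)]])
L=np.array([at_z("top",p,82) for p in[(126,181),(207,200),(187,281),(101,260)]])
print(np.round(R),np.round(L))
cr,cl=R.mean(0),L.mean(0);o=(cr+cl)/2;d=cl-cr;yaw=np.arctan2(-d[0],d[1])
print("sep",np.linalg.norm(d),"o",o,"yaw",yaw)
c,s=np.cos(yaw),np.sin(yaw);Rz=np.array([[c,-s,0],[s,c,0],[0,0,1]])
def tab(g,p):
    # joint sign: + lowers right (-y): rotation about +x by +g lowers -y
    c,s=np.cos(g),np.sin(g)
    return Rz@(np.array([[1,0,0],[0,c,-s],[0,s,c]])@p+[0,0,125])+[o[0],o[1],0]
P=tab(-.22,np.array([58,-100,15.]));print("tab model",P,"end",tab(.22,np.array([58,-100,15.])))
print("tab seen",at_z("top",(371,223),161), "left tab seen",at_z("top",(254,207),118),tab(-.22,np.array([58,100,15.])))
img=cv2.imread("pics/top1.png")
cor=[tab(-.22,np.array([58+a*31,-100+b*18,15.])) for a,b in((1,1),(1,-1),(-1,-1),(-1,1))]
cr2=img[150:300,300:450].copy();cr2=cv2.resize(cr2,None,fx=4,fy=4,interpolation=cv2.INTER_CUBIC)
q=((proj("top",cor+[P])-[300,150])*4).astype(int)
cv2.polylines(cr2,[q[:4]],True,(0,0,255),1);cv2.circle(cr2,q[4].tolist(),4,(0,255,0),-1)
cv2.imwrite("pics/crop.png",cr2)
print("bottle",at_z("top",(305,160),150),"jar",at_z("top",(395,348),85))
print("scene px tab",proj("scene",P))
E
```

```text
[[ 580. -188.   82.]
 [ 551. -332.   82.]
 [ 406. -302.   82.]
 [ 437. -155.   82.]] [[694. 349.  82.]
 [657. 199.  82.]
 [512. 226.  82.]
 [548. 380.  82.]]
sep 543.8663945951407 o [548.2077771   22.16421804  82.        ] yaw -0.20181739435146964
tab model [586.12488483 -81.86393919 161.46142405] end [584.81255989 -88.27795157 117.81549943]
tab seen [592.99462383 -82.03744262 161.        ] left tab seen [632.82208555 110.41656687 118.        ] [625.2486466  109.35416803 117.81549943]
bottle [704.6273105   24.14527865 150.        ] jar [ 401.05817428 -124.88755155   85.        ]
scene px tab [[249.00426211 231.76347088]]
```

View pics/crop.png

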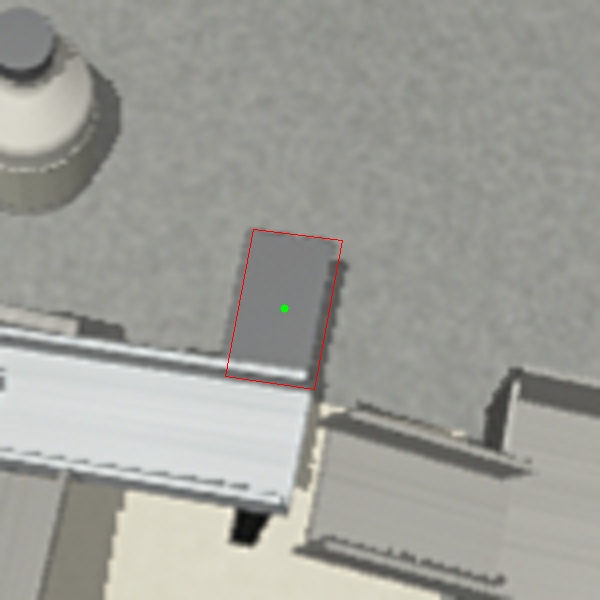

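The model outline sits on the real tab to within a few mm, centred at about (585,-82,161). I'll press about 8 mm further out from the trough, at (592,-84), with the jaws shut.

Emit:
drive_tool(plan=[[0.6, 0.6, 0.1, 0, 0, -0.4], [1.2, 1.2, 0.2, 0, 0, -0.9], [1.8, 1.8, 0.2, 0, 0, -1.4], [2.4, 2.4, 0.2, 0, 0, -1.9], [3.0, 3.0, 0.2, 0, 0, -2.4], [3.6, 3.6, 0.2, 0, 0, -2.9], [4.2, 4.2, 0.2, 0, 0, -3.4], [4.8, 4.8, 0.2, 0, 0, -3.4]], jaw=-1)

```text
time_s: 1.6
ee_pos: [388.2, -288.5, 216.9]
orientation: [[0.204, 0.979, 0.001], [0.979, -0.204, -0.0], [-0.0, 0.001, -1.0]]
wrist_force: [1.3, -0.6, 0.5]
width: 0.001
```

Emit:
drive_tool(plan=[[0.6, 0.6, 0, 0, 0, 0], [1.2, 1.2, 0, 0, 0, 0], [1.8, 1.8, 0, 0, 0, 0], [2.4, 2.4, 0, 0, 0, 0], [3.0, 3.0, 0, 0, 0, 0], [3.6, 3.6, 0, 0, 0, 0], [4.1, 4.12, 0, 0, 0, 0], [4.1, 4.12, 0, 0, 0, 0]])

```text
time_s: 2.4
ee_pos: [594.2, -80.7, 214.8]
orientation: [[0.199, 0.98, -0.002], [0.98, -0.199, 0.001], [0.0, -0.002, -1.0]]
wrist_force: [-0.3, -0.4, -0.3]
width: -0.003
```

Emit:
drive_tool(plan=[[0, -0.05, -0.4, 0, 0, 0], [0, -0.05, -0.8, 0, 0, 0], [0, -0.05, -0.9, 0, 0, 0], [0, -0.05, -0.9, 0, 0, 0]])

```text
time_s: 2.8
ee_pos: [591.5, -86.8, 171.2]
orientation: [[0.203, 0.979, -0.002], [0.979, -0.203, -0.0], [-0.001, -0.002, -1.0]]
wrist_force: [0.2, -0.4, -0.2]
width: 0.001
```

```bash
python3 - <<'E'
from h import *
o=r.get_obs();print(o["ee_pos"],o["wrist_force"])
a=r.grab_frame("top")[150:300,300:450,::-1];b=r.grab_frame("scene")[140:290,180:330,::-1]
cv2.imwrite("pics/c2.png",cv2.resize(np.hstack([a,b]),None,fx=2.6,fy=2.6,interpolation=cv2.INTER_CUBIC))
E
```

```text
[591.52636319 -86.82548103 171.15978987] [ 0.24931258 -0.39957132 -0.15349156]
```

View pics/c2.png

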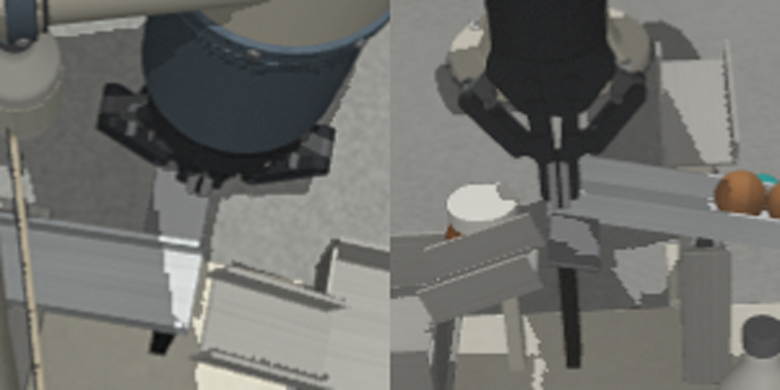

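Both views show the shut fingertips just above the tab, slightly towards its outer edge. I'll press down and shift about 3 mm inward.

Emit:
drive_tool(plan=[[0, 0.06, -0.2, 0, 0, 0], [0, 0.06, -0.4, 0, 0, 0], [0, 0.06, -0.6, 0, 0, 0], [0, 0.04, -0.8, 0, 0, 0], [0, 0.02, -1.0, 0, 0, 0], [0, 0.0, -1.1, 0, 0, 0], [0, 0.0, -1.1, 0, 0, 0], [0, 0.0, -1.1, 0, 0, 0]])

```text
time_s: 3.7
ee_pos: [592.2, -86.4, 116.5]
orientation: [[0.203, 0.979, -0.0], [0.979, -0.203, 0.0], [-0.0, -0.0, -1.0]]
wrist_force: [-0.3, 0.3, -0.1]
width: -0.001
```

Emit:
drive_tool(plan=[[0, 0, 0, 0, 0, 0], [0, 0, 0, 0, 0, 0], [0, 0, 0, 0, 0, 0], [0, 0, 0, 0, 0, 0], [0, 0, 0, 0, 0, 0], [0, 0, 0, 0, 0, 0], [0, 0, 0, 0, 0, 0], [0, 0, 0, 0, 0, 0]])

```text
time_s: 4.5
ee_pos: [592.4, -86.4, 116.7]
orientation: [[0.202, 0.979, 0.0], [0.979, -0.202, -0.0], [0.0, 0.0, -1.0]]
wrist_force: [1.0, -0.2, 1.3]
width: 0.0
```

```bash
python3 - <<'E'
from h import *
o=r.get_obs();print(o["ee_pos"],o["wrist_force"])
b=r.grab_frame("scene")[140:320,110:410,::-1]
cv2.imwrite("pics/c3.png",cv2.resize(b,None,fx=2.6,fy=2.6,interpolation=cv2.INTER_CUBIC))
E
```

```text
[592.37260709 -86.43210536 116.69091862] [ 0.9829634  -0.20156887  1.3184875 ]
```

View pics/c3.png

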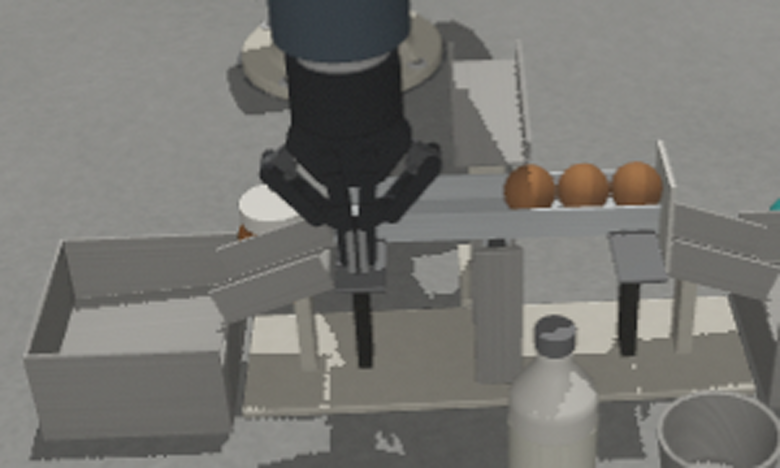

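```bash
python3 - <<'E'
from h import *
o=np.array([548.2,22.2,0]);yaw=-.2018
c,s=np.cos(yaw),np.sin(yaw);Rz=np.array([[c,-s,0],[s,c,0],[0,0,1]])
def tab(g,p):
    c,s=np.cos(g),np.sin(g)
    return Rz@(np.array([[1,0,0],[0,c,-s],[0,s,c]])@np.array(p,float)+[0,0,125])+o
for n,off in(("scene",(110,140)),):
  img=cv2.resize(r.grab_frame(n)[140:320,110:410,::-1],None,fx=2.6,fy=2.6,interpolation=cv2.INTER_CUBIC)
  for g,col in((-.22,(255,0,0)),(0,(0,200,0)),(.22,(0,0,255))):
    for sy in(1,-1):
      q=((proj(n,[tab(g,(58+a*31,sy*100+b*18,15)) for a,b in((1,1),(1,-1),(-1,-1),(-1,1))])-off)*2.6).astype(int)
      cv2.polylines(img,[q],True,col,1)
  q=((proj(n,[r.get_obs()["ee_pos"]])-off)*2.6).astype(int)[0]
  cv2.circle(img,q.tolist(),4,(0,255,255),-1)
  cv2.imwrite("pics/c4.png",img)
E
```

```text
(no output)
```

View pics/c4.png

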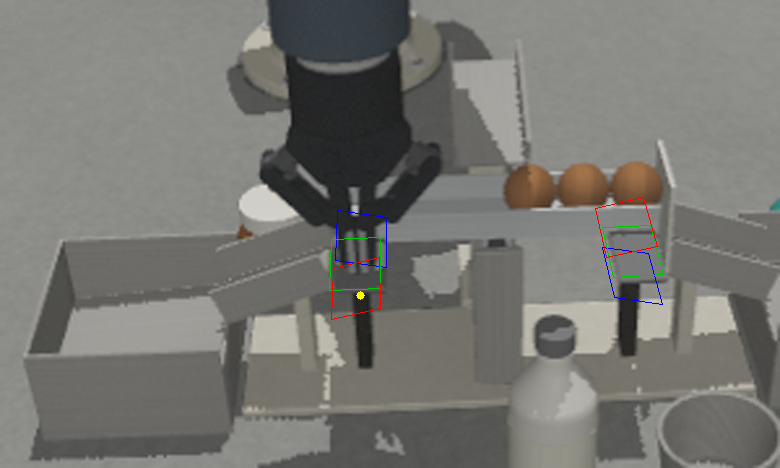

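The gate stands about level, and the fingertips look about 20 mm higher than the TCP reading says (yellow dot). I'll check in the wrist view what the fingertips are touching.

```bash
python3 - <<'E'
from h import *
a=r.grab_frame("wrist")[:,:,::-1].copy()
k,d,c=K("wrist");T=np.linalg.inv(np.array(c["T_tool_cam"]))
p=cv2.projectPoints(np.array([[0,0,0],[0,0,-20.],[0,11,0],[0,-11,0]]),cv2.Rodrigues(T[:3,:3])[0],T[:3,3],k,d)[0][:,0]
print(p, np.round(c["T_tool_cam"],2).tolist())
t=r.grab_frame("top")[150:300,300:450,::-1]
cv2.circle(a,p[0].astype(int).tolist(),3,(0,255,255),-1)
cv2.imwrite("pics/c5.png",np.hstack([cv2.resize(a,(533,400)),cv2.resize(t,(267,267))[:,:] if 0 else cv2.copyMakeBorder(cv2.resize(t,(267,267)),0,133,0,0,0)]))
E
```

```text
[[322.88157316 282.42552449]
 [322.88132696 303.21523035]
 [322.87956062 306.09051808]
 [322.88365434 257.91631317]] [[1.0, 0.0, -0.0, -0.0], [-0.0, 0.96, 0.28, -71.05], [0.0, -0.28, 0.96, -167.36], [0.0, 0.0, 0.0, 1.0]]
```

View pics/c5.png

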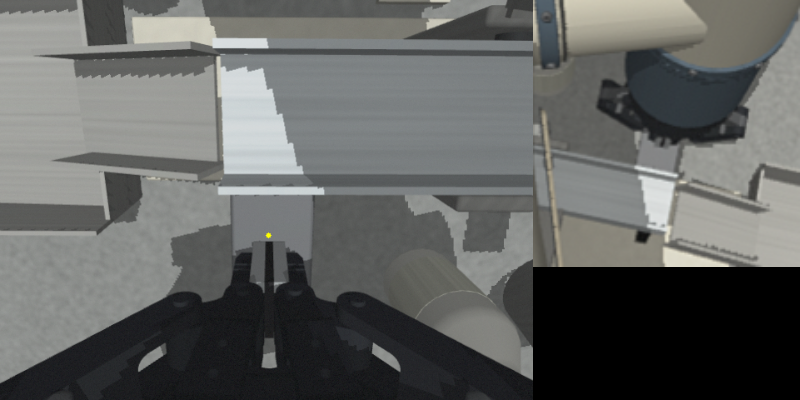

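The wrist view shows the fingertips squarely on the tab, so the gate simply isn't down yet. I'll keep pressing in small steps and watch the force.

Emit:
drive_tool(plan=[[0, 0, -0.1, 0, 0, 0], [0, 0, -0.2, 0, 0, 0], [0, 0, -0.2, 0, 0, 0]])

```text
time_s: 5.0
ee_pos: [591.3, -86.4, 105.2]
orientation: [[0.203, 0.979, -0.002], [0.979, -0.203, 0.0], [-0.0, -0.002, -1.0]]
wrist_force: [0.3, -0.2, 0.2]
width: 0.0
```

Emit:
drive_tool(plan=[[0, 0, -0.1, 0, 0, 0], [0, 0, -0.16, 0, 0, 0], [0, 0, -0.16, 0, 0, 0], [0, 0, -0.16, 0, 0, 0]])

```text
time_s: 5.4
ee_pos: [592.0, -86.3, 98.3]
orientation: [[0.203, 0.979, -0.001], [0.979, -0.203, 0.0], [0.0, -0.001, -1.0]]
wrist_force: [0.4, -0.2, -0.5]
width: -0.005
```

Emit:
drive_tool(plan=[[0, 0, -0.02, 0, 0, 0], [0, 0, -0.02, 0, 0, 0], [0, 0, -0.02, 0, 0, 0], [0, 0, -0.02, 0, 0, 0], [0, 0, -0.02, 0, 0, 0], [0, 0, -0.02, 0, 0, 0]])

```text
time_s: 6.0
ee_pos: [592.2, -86.4, 97.6]
orientation: [[0.202, 0.979, -0.0], [0.979, -0.202, -0.0], [-0.0, -0.0, -1.0]]
wrist_force: [0.2, -0.4, 0.3]
width: 0.003
```

```bash
python3 - <<'E'
from h import *
o=r.get_obs();print(o["ee_pos"],o["wrist_force"])
b=r.grab_frame("scene")[140:320,110:410,::-1]
cv2.imwrite("pics/c6.png",cv2.resize(b,None,fx=2.6,fy=2.6,interpolation=cv2.INTER_CUBIC))
E
```

```text
[592.15190431 -86.44357298  97.59387408] [ 0.16382252 -0.37977157  0.33702219]
```

View pics/c6.png

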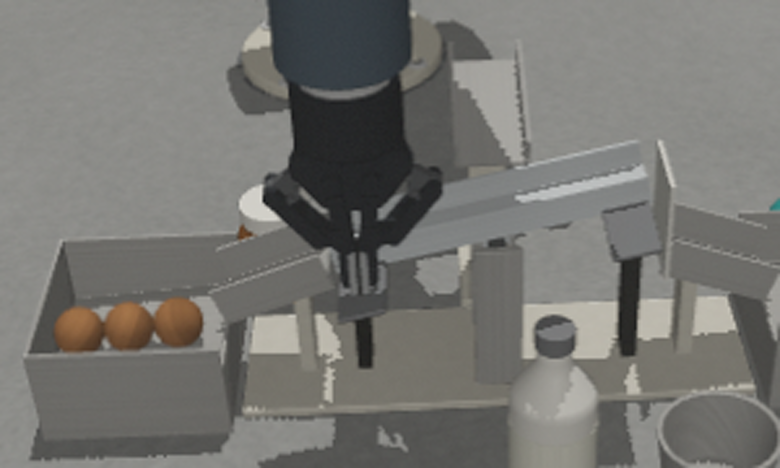

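All three balls lie in the right pan and the gate is tipped over. A small extra push should confirm it is against the stop before I withdraw.

Emit:
drive_tool(plan=[[0, 0, -0.04, 0, 0, 0], [0, 0, -0.08, 0, 0, 0], [0, 0, -0.08, 0, 0, 0]])

```text
time_s: 6.35
ee_pos: [592.4, -86.4, 94.4]
orientation: [[0.202, 0.979, 0.001], [0.979, -0.202, -0.0], [-0.0, 0.001, -1.0]]
wrist_force: [-1.6, 1.3, 3.4]
width: 0.002
```

Emit:
drive_tool(plan=[[0, 0, -0.04, 0, 0, 0], [0, 0, -0.04, 0, 0, 0]])

```text
time_s: 6.55
ee_pos: [592.5, -86.5, 94.1]
orientation: [[0.202, 0.979, 0.002], [0.979, -0.202, -0.001], [-0.0, 0.002, -1.0]]
wrist_force: [-5.7, 2.4, 14.2]
width: -0.002
```

The force rose to 14 N with almost no travel, so the gate is on its stop. I'm withdrawing straight up.

Emit:
drive_tool(plan=[[0, 0, 0.2, 0, 0, 0], [0, 0, 0.6, 0, 0, 0], [0, 0, 1.2, 0, 0, 0], [0, 0, 1.8, 0, 0, 0], [0, 0, 2.4, 0, 0, 0], [0, 0, 2.8, 0, 0, 0], [0, 0, 2.8, 0, 0, 0], [0, 0, 2.8, 0, 0, 0]])

```text
time_s: 7.35
ee_pos: [592.2, -86.3, 231.5]
orientation: [[0.203, 0.979, 0.0], [0.979, -0.203, 0.001], [0.001, 0.0, -1.0]]
wrist_force: [-0.5, -0.1, 0.7]
width: 0.002
```

```bash
python3 - <<'E'
from h import *
o=r.get_obs();print(o["time_s"],o["ee_pos"],o["wrist_force"])
b=r.grab_frame("scene")[120:350,110:430,::-1]
cv2.imwrite("pics/c7.png",cv2.resize(b,None,fx=2.4,fy=2.4,interpolation=cv2.INTER_CUBIC))
E
```

```text
7.35 [592.19008571 -86.28740839 231.53741602] [-0.48853756 -0.09345096  0.70766312]
```

View pics/c7.png

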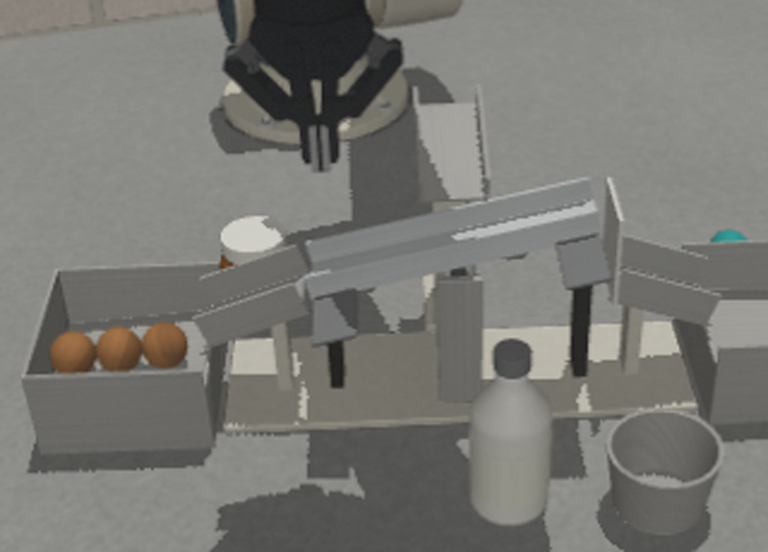

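The gate stays tipped with its right end down. The three brown balls are in the right pan, the bottle, jar and cup look where they were, and the gripper is clear.

```bash
python3 -c "
from rig import r
print(r.sign_off())"
```

```text
the job is handed in; nothing more can be done
None
```

The job is done and handed in at about 7.4 s: the gate is tipped right end down, and all three brown balls rolled by themselves into the right pan. I pressed the right tab with shut fingertips down to its stop, where the force rose to 14 N with almost no further travel, then withdrew straight up.

- **Last checks:** The final scene picture shows the gate staying tipped, the three balls in the right pan and the gripper clear of everything. The bottle, jar and cup look unmoved; I judged that by eye and did not measure it.
- **What disagreed:** The stop came at a TCP reading of about 94 mm, where the task gives a tab height of 118 mm. The pictures also showed the fingertips about 20 mm higher than the reading. I didn't find the cause and went by the pictures and the contact force instead.
- **Pan spacing:** My measured distance between the pans was 544 mm where I expected about 560 mm. The tab outline still fitted the picture to within a few mm.

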